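# Press down the clamps of a glue-up jig in order

### The job

Clamp the glued panel in its jig by pressing the three plungers straight down with the closed fingertips, each fully home before the next is begun: first the small round knob (the locating pin), then the broad round pad, last the oblong bar. The clamps can stand in any order along the jig. Grip and lift nothing, and leave the panel and the things lying about where they are.

Things in the scene. Friction and masses are not known exactly. Their poses are not given: they have to be found in the camera images.
- pin (a joint): plunger with the small round knob (locating pin); joint value in metres: 0 = raised to its upper stop, 0.025 = fully home; starts anywhere from 0 to 0.008; pushed straight down against about 3 N of steady friction to a hard stop at 0.025 (no spring: it stays where it is left)
- pad (a joint): plunger with the broad round pad; joint value in metres: 0 = raised to its upper stop, 0.025 = fully home; starts anywhere from 0 to 0.008; pushed straight down against about 3 N of steady friction to a hard stop at 0.025 (no spring: it stays where it is left)
- bar (a joint): plunger with the oblong bar; joint value in metres: 0 = raised to its upper stop, 0.025 = fully home; starts anywhere from 0 to 0.008; pushed straight down against about 3 N of steady friction to a hard stop at 0.025 (no spring: it stays where it is left)
- pin_top (a point): centre of the top face of the small round knob: dark wood, 26 mm across, 24 mm thick, flat. z up; when fully home this point is 117 mm above the bench. The point moves with the plunger
- pad_top (a point): centre of the top face of the broad round pad: dark wood, 64 mm across, 14 mm thick, flat. z up; when fully home this point is 107 mm above the bench. The point moves with the plunger
- bar_top (a point): centre of the top face of the oblong bar: dark wood, 80 mm long along its x (across the jig) and 28 mm wide along its y, 18 mm thick, flat. z up; when fully home this point is 111 mm above the bench. The point moves with the plunger
- jig: plywood jig base fixed to the bench, 230 mm (x) by 400 mm (y) by 18 mm, low stops round a nest; origin at the centre of its underside on the bench, x across the jig and away from the robot, y along it. Its three clamps stand in one line along y over the panel, 85 to 125 mm apart
- pin_clamp: fixed grey bracket that carries the small round knob; origin on the bench directly under its plunger, axes as the jig's. Its post stands 92 mm behind (+x of the jig) the plunger, its arm's top is 89 mm and its boss's top 92 mm above the bench; the other two brackets are alike. The dark wood heads are the highest things on the jig, at most 142 mm above the bench
- panel: loose glued-up panel of two pale boards, 113 (x) by 306 (y) by 12 mm, lying in the jig's nest under the clamps; origin at the centre of its underside. Bystander: not to be lifted or shifted
- glue: bystander: glue bottle, 60 mm across, 170 mm tall, loose, beside the left (+y) end of the jig; origin at the centre of its underside
- water: bystander: clear water bottle, 62 mm across, 190 mm tall, loose, beside the right (-y) end of the jig; origin at the centre of its underside
- octagon: bystander: two stacked octagonal wood blanks that move as one, 100 mm across, 24 mm tall, loose; origin at the centre of the underside
- offcut: bystander: wood offcut, 35 by 120 by 18 mm, loose, in front of the jig; origin at the centre of its underside
- driver: bystander: screwdriver lying in front of the jig, loose, 200 mm long, 26 mm thick at the handle; origin under its middle; its x axis runs along it from handle to tip
- wedge: bystander: small wood block, 22 by 40 by 22 mm, loose on the jig's front margin; origin at the centre of its underside
- carton: bystander: flat carton, 60 by 90 by 28 mm, loose on the bench beyond the jig; origin at the centre of its underside

How it is judged:
On the way, in this order (a step that is already met when the one before it is completed fails the run):
1. the small round knob is fully home (down to within 3 mm of its stop) (value of joint pin above 0.022 m), for 0.1 s.
2. then the broad round pad is fully home (value of joint each of pad, pin above 0.022 m), for 0.1 s.
3. then the oblong bar is fully home (all of step 2 and value of joint bar above 0.022 m), for 0.1 s.
At the end, for the whole second after the job is handed in: all three plungers within 3 mm of fully home (joint above 0.022), the panel at rest within 12 mm and every bystander within 30 mm of where it began (all of step 3 and linear speed of panel below 0.02 m/s and distance of panel from where it was at the start of the episode below 0.012 m and distance of each of glue, water, octagon, offcut, driver, wedge, carton from where it was at the start of the episode below 0.03 m); the robot touches nothing.
It fails at once if a bystander is lifted, or shifted by more than 30 mm (distance of any of glue, water, octagon, offcut, driver, wedge, carton from where it was at the start of the episode above 0.03 m).
It fails at once if a bottle is knocked over (angle between any of glue, water's own z axis and vertical above 0.5 rad).
It fails at once if the glued panel is lifted or shifted by more than 12 mm in its nest (distance of panel from where it was at the start of the episode above 0.012 m).
It fails at once if the broad pad is pushed down more than 15 mm while the pin is not fully home (value of joint pad above 0.015 m and not (value of joint pin above 0.022 m)).
It fails at once if the bar is pushed down more than 15 mm while the pin or the broad pad is not fully home (value of joint bar above 0.015 m and not (value of joint each of pin, pad above 0.022 m)).
It also fails if it takes over 42 s, if anything falls off the work surface, if the arm or the gripper's body presses on something with over 40 N, if the wrist force passes 120 N, or if a joint passes its speed limit or range.

### The arm

A 6-joint arm with a two-finger parallel gripper is mounted at the origin on the work surface. World frame = base frame: x ahead of the robot, y to its left, z up, the work surface at z = 0. Lengths are in m, angles in rad, forces in N, time in s.
With the tool pointing down it reaches from about 0.25 to 0.775 m from the base axis. Payload 4 kg.
Tool frame: the origin (TCP) lies at the very end of the fingers, on their centre line; the grasp point (between the pads) lies 19 mm behind it; z points along the fingers, y is the line along which they close (so a half turn about z gives the same grasp; the last joint's range is limited). The gripper opens to 94 mm and grips with 3 to 60 N. Pads are 16 mm wide; open, the fingers measure 119 mm over their backs; the gripper's body (75 mm by 177 mm) begins 78 mm behind the grasp point.
Start: joints at [-1.266, 0.087, 1.371, -0, 1.684, -0.103], TCP at [0.218, -0.505, 0.184] pointing down, gripper open.
Joint ranges: [-3.1, 3.1], [-0.76, 2.03], [0.27, 2.55], [-1.08, 4.22], [0.17, 2.65], [-2.57, 2.57]. Speed limits (rad/s): [2.79, 2.79, 3.14, 3.14, 3.14, 3.14].

### API

Orientations are given as [roll, pitch, yaw] about the fixed x, y, z axes, in that order (R = Rz(yaw) Ry(pitch) Rx(roll)).
In Python, from bench import robot, snapshot, finder gives the robot as it stands.
- The arm moves only by the tool drive_tool, never from a script. Its argument "deltas" is text: rows parted by semicolons, each of 7 numbers parted by spaces: the shift along the tool's x, y, z each as a share of 100 mm, from -1 to 1, then the turn, a rotation vector about the tool's x, y, z each as a share of 90 degrees, from -1 to 1, then the finger opening in mm, from 0 to 94. In form: tx ty tz rx ry rz gripper; .... A call has 1 to 5 rows; each row is the pose to reach, as a shift and turn from the pose commanded when the call began, along the tool's axes at that moment; what a row does not reach only later rows make up. A row lasts 1/10 s, in which the tool goes at most 50 mm and 8.59 degrees, less where a joint would pass 70% of its speed; a pose out of reach is approached as far as the arm can. A call with a number of a shift or a turn outside -1 to 1 is refused whole. A call with a gripper value outside its range is refused whole. The fingers move at their own pace and stop on an object; the grip force is fixed at half the most. Time passes only in rows, so rows that repeat a pose let the fingers close. It gives the time, the measured TCP pose, the force, the opening and the grip force at its end, in the units of the state.
- robot.get_obs(): the state, without advancing time (a new reading comes with each control period).
- snapshot(name): name is "scene" or "top" or "wrist"; returns a dict with "img" (400x640x3 uint8, red, green, blue), "fx", "fy", "cx", "cy" (pixels), "T" (4x4, takes a point from camera to world coordinates); the wrist camera has in their place "hand_eye" (4x4, takes a point from camera to tool coordinates, whose origin is the TCP and whose axes are the flange's). Camera axes: x right, y up, looking along -z (the intrinsics and any distortion apply to the point x, -y, -z); pixel columns grow to the right and rows downward; lengths in m; the calibration is good to about 2 mm. A picture is of the moment at which its call begins: read the wrist's pose just before it. There is no depth.
- robot.close_job(): hands the job in; it is judged then, once.
Trained networks look in the newest picture that a camera, given by its name, has taken for a name from the list of things; names that differ only in an ending like _2 or _b are one class to them, and where a whole thing is asked for, a point or a joint stands for the part that bears it (a point fixed in the world has none). Each returns a list of dicts, best first, with "confidence" (0 to 1); they miss things now and then, are a little off and sometimes report something else, mostly with a low value. They report only what shows in the picture. A call takes as long as a camera call.
- finder.look_for(camera, thing): "xy" ([column, row] in pixels, amid what is visible of it).
- finder.masks_of(camera, thing): "region" (400x640 bool, what is visible of it) and "xy" ([column, row] in pixels, amid what is visible of it).
- finder.landmark_of(camera, thing): "xy" ([column, row] in pixels: a listed point, or the origin of a listed thing).
The state is a dict: "time": time; "joint_positions": joint angles; "qvel": joint speeds; "joint_torque": joint torques, N m; "tool_pos": TCP position; "ee_rot": TCP orientation; "wrist_force": force on the tool from outside, world axes, zero at the start; "wrist_torque": the same for the moment, N m; "width": finger opening in m; "finger_force": force on a finger pad.
Only numpy, scipy, OpenCV 4.12 (cv2) and the standard library are available. Lean on these libraries where they do the work, as an engineer would, in place of code of your own. Each camera call takes 0.05 s, during which the arm holds its last target. There are 200 camera calls.

## Working session

There is one attempt and no reset: what is moved stays moved. The work goes in short steps, Python scripts to look and compute and a tool call to move; the robot and the scene stay as the last step left them, time stands still between calls to the robot, and variables do not carry over. Pictures are saved under pics/ and viewed, at most 10 in all, crops included, and the job is handed in when it is done.

Besides the shell and the picture viewer there is one more tool, called after ">>>" by a JSON object that holds its "method" and its "body", one argument or row to a line. drive_tool: Moves the arm, as the interface text tells. Shift numbers are shares of 100 mm and turn numbers shares of 90 degrees, none past 1 either way. Its arguments: {"type":"object","properties":{"deltas":{"type":"string"}},"required":["deltas"]}

```bash
mkdir -p pics
cat > h.py <<'E'
import numpy as np, cv2
from bench import robot, snapshot, finder
def ray(s,uv):
    d=s["T"][:3,:3]@np.array([(uv[0]-s["cx"])/s["fx"],-(uv[1]-s["cy"])/s["fy"],-1.0]); return s["T"][:3,3],d
def atz(s,uv,z):
    o,d=ray(s,uv); return o+d*(z-o[2])/d[2]
def tri(r):
    A=0;b=0
    for o,d in r:
        d=d/np.linalg.norm(d);P=np.eye(3)-np.outer(d,d);A=A+P;b=b+P@o
    p=np.linalg.solve(A,b); return p,[np.linalg.norm(np.cross(p-o,d/np.linalg.norm(d))) for o,d in r]
E
python3 - <<'E'
from h import *
np.set_printoptions(precision=4,suppress=True)
S={}
for c in("scene","top"):
    S[c]=snapshot(c); cv2.imwrite(f"pics/{c}0.png",S[c]["img"][:,:,::-1]); print(c,S[c]["T"][:3,3],S[c]["fx"],[k for k in S[c]])
for t in("pin_top","pad_top","bar_top","pin_clamp","jig","glue","water"):
    R=[]
    for c in S:
        l=finder.landmark_of(c,t)
        for q in l[:2]: print(t,c,np.round(q["xy"],1),round(q["confidence"],2),atz(S[c],q["xy"],.0 if t in("jig","glue","water","pin_clamp") else .125)[:2])
        if l:R.append(ray(S[c],l[0]["xy"]))
    if len(R)==2: print("  tri",*tri(R))
E
```

```text
scene [ 1.081  -0.2599  1.0601] 518.4875424706471 ['img', 'fx', 'fy', 'cx', 'cy', 'T']
top [0.4525 0.0466 1.1043] 372.2052007405851 ['img', 'fx', 'fy', 'cx', 'cy', 'T']
pin_top scene [248.2 228.9] 0.61 [ 0.6058 -0.0988]
pin_top top [333.8 193.9] 0.48 [ 0.591  -0.0017]
pin_top top [369.9 179.3] 0.45 [ 0.6276 -0.0993]
  tri [ 0.5863 -0.0462  0.0589] [np.float64(0.043520716335186976), np.float64(0.04352071633518693)]
pad_top scene [205.3 270.3] 0.65 [ 0.6374 -0.2134]
pad_top top [413.5 172.8] 0.9 [ 0.6418 -0.2163]
pad_top top [366.9 219.4] 0.67 [ 0.5208 -0.0865]
  tri [ 0.6406 -0.2141  0.1321] [np.float64(0.000350753527584602), np.float64(0.0003507535275844737)]
bar_top scene [287.5 200.1] 0.78 [0.5932 0.0038]
bar_top top [334.7 193.7] 0.86 [ 0.5915 -0.0041]
  tri [ 0.5929 -0.0005  0.1277] [np.float64(0.003943347919812429), np.float64(0.003943347919812502)]
pin_clamp scene [256.  258.1] 0.58 [ 0.6153 -0.0998]
pin_clamp top [362.4 191.4] 0.77 [ 0.6138 -0.0938]
  tri [ 0.6137 -0.0967 -0.0061] [np.float64(0.002396020952007292), np.float64(0.0023960209520072716)]
jig scene [150.5 272.8] 0.58 [ 0.5161 -0.3098]
glue scene [331.2 170.7] 0.95 [0.5173 0.1732]
glue top [276.5 228.5] 0.7 [0.51   0.1654]
  tri [ 0.5126  0.1705 -0.0051] [np.float64(0.005122830690911194), np.float64(0.005122830690911231)]
water scene [151.9 355.2] 0.79 [ 0.6814 -0.3833]
water top [454.7 161.5] 0.65 [ 0.697  -0.3761]
  tri [ 0.691  -0.3755  0.0174] [np.float64(0.006244291638350795), np.float64(0.006244291638350751)]
```

View pics/scene0.png

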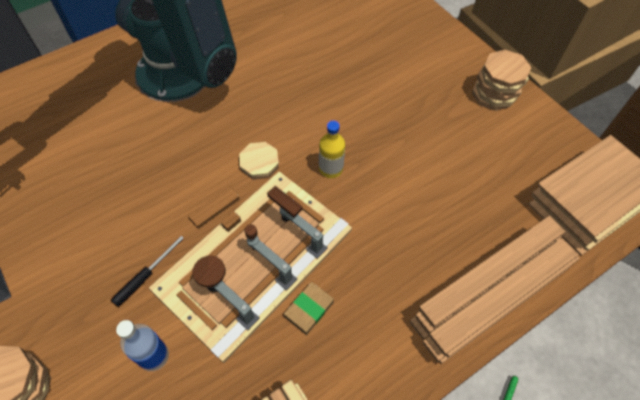

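View pics/top0.png

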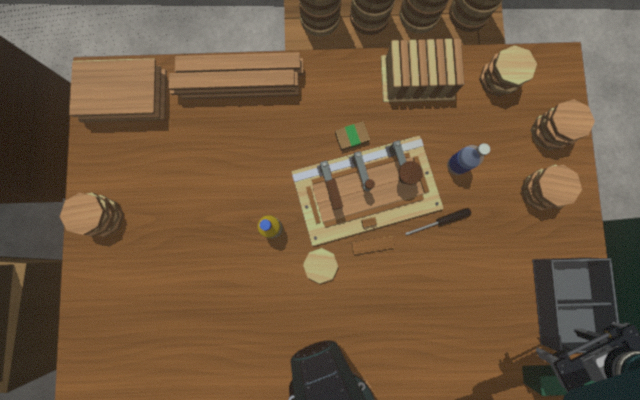

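Run:
```python
from h import *
np.set_printoptions(precision=4,suppress=True)
S={c:snapshot(c) for c in("scene","top")}
for t,z in(("pin_top",(.117,.142)),("pad_top",(.107,.132)),("bar_top",(.111,.136))):
    for c in S:
        for q in finder.masks_of(c,t)[:2]:
            print(t,c,np.round(q["xy"],1),round(q["confidence"],2),q["region"].sum(),[atz(S[c],q["xy"],np.mean(z)-.004+.0*0)[:2]])
o=robot.get_obs();print(o["time"],o["tool_pos"],o["ee_rot"],o["width"])
from scipy.spatial.transform import Rotation as R
print(R.from_euler("xyz",o["ee_rot"]).as_matrix())
```

```text
pin_top scene [251.1 233.4] 0.61 171 [array([ 0.6182, -0.0992])]
pin_top top [368.  184.6] 0.66 78 [array([ 0.6133, -0.0935])]
pad_top scene [209.  270.6] 0.55 833 [array([ 0.6375, -0.2072])]
pad_top top [410.3 171.9] 0.87 480 [array([ 0.6463, -0.2104])]
bar_top scene [287.7 202.4] 0.98 597 [array([0.5953, 0.0027])]
bar_top top [336.2 193.8] 0.74 309 [array([ 0.5919, -0.0084])]
1.2 [ 0.2181 -0.5049  0.1843] [3.1415 0.     0.4078] 0.09377888519042965
[[ 0.918   0.3966  0.    ]
 [ 0.3966 -0.918  -0.0001]
 [-0.      0.0001 -1.    ]]
```

The scene picture shows the pad at (209,270), knob at (251,230) and bar at (287,202). The top picture agrees, with the knob at (370,184), pad at (411,173) and bar at (335,195). Going from +y to -y the order is bar, pin, pad. I'll close the fingers, rise and head over the pin.

>>> {"method": "drive_tool", "body": {
  "deltas": "0.3 -0.1 -0.4 0 0 0 0; 0.9 -0.36 -0.8 0 0 0 0; 0.9 -0.36 -0.8 0 0 0 0"
}}

```text
time: 1.5
tool_pos: [0.2882, -0.4353, 0.2676]
ee_rot: [3.137, -0.001, 0.409]
wrist_force: [0.4, -0.4, 0.6]
width: 0.0732
finger_force: 0.0
```

>>> {"method": "drive_tool", "body": {
  "deltas": "0.45 -0.18 0 0 0 0 0; 0.95 -0.4 0 0 0 0 0; 0.95 -0.4 0 0 0 0 0"
}}

```text
time: 1.8
tool_pos: [0.3609, -0.3582, 0.265]
ee_rot: [3.141, -0.002, 0.415]
wrist_force: [-1.3, 0.7, -0.4]
width: 0.0497
finger_force: 0.0
```

>>> {"method": "drive_tool", "body": {
  "deltas": "0.45 -0.18 0 0 0 0 0; 0.95 -0.4 0 0 0 0 0; 0.95 -0.4 0 0 0 0 0"
}}

```text
time: 2.1
tool_pos: [0.4315, -0.2843, 0.2642]
ee_rot: [-3.141, -0.001, 0.414]
wrist_force: [-0.5, -0.7, -0.5]
width: 0.0257
finger_force: 0.0
```

>>> {"method": "drive_tool", "body": {
  "deltas": "0.45 -0.18 0 0 0 0 0; 0.95 -0.4 0 0 0 0 0; 0.95 -0.4 0 0 0 0 0"
}}

```text
time: 2.4
tool_pos: [0.5025, -0.2105, 0.2636]
ee_rot: [-3.14, -0.001, 0.413]
wrist_force: [-0.2, 0.9, 0.7]
width: 0.0022
finger_force: 0.0
```

>>> {"method": "drive_tool", "body": {
  "deltas": "0.3 -0.15 0 0 0 0 0; 0.6 -0.3 0 0 0 0 0; 0.6 -0.3 0 0 0 0 0; 0.6 -0.3 0 0 0 0 0"
}}

```text
time: 2.8
tool_pos: [0.5431, -0.163, 0.264]
ee_rot: [3.141, 0.002, 0.407]
wrist_force: [0.2, 0.3, -0.0]
width: 0.0006
finger_force: 0.0
```

```bash
cat >> h.py <<'E'
from scipy.spatial.transform import Rotation as Ro
def wrist():
    o=robot.get_obs(); s=snapshot("wrist"); T=np.eye(4); T[:3,:3]=Ro.from_euler("xyz",o["ee_rot"]).as_matrix(); T[:3,3]=o["tool_pos"]
    s["T"]=T@s["hand_eye"]; return o,s
E
python3 - <<'E'
from h import *
np.set_printoptions(precision=4,suppress=True)
o,s=wrist(); print(o["time"],o["tool_pos"],o["ee_rot"],s["T"][:3,3],s["hand_eye"],[k for k in s])
cv2.imwrite("pics/w1.png",s["img"][:,:,::-1])
for t,z in(("pin_top",.138),("pad_top",.128),("bar_top",.132)):
    for q in finder.landmark_of("wrist",t)[:2]: print(t,np.round(q["xy"],1),round(q["confidence"],2),atz(s,q["xy"],z))
E
```

```text
2.8 [ 0.5431 -0.163   0.264 ] [3.1411 0.0016 0.4073] [ 0.6089 -0.1351  0.465 ] [[-0.0007  0.9702  0.2422  0.0711]
 [ 1.      0.0006  0.0006  0.0006]
 [ 0.0004  0.2422 -0.9702 -0.2012]
 [ 0.      0.      0.      1.    ]] ['img', 'fx', 'fy', 'cx', 'cy', 'hand_eye', 'T']
pin_top [280.  90.] 0.71 [ 0.6139 -0.0969  0.138 ]
pad_top [404.4 109.4] 0.59 [ 0.6444 -0.2107  0.128 ]
pad_top [66.8 87.7] 0.19 [0.5371 0.0882 0.128 ]
bar_top [176.4  72.4] 0.85 [ 0.5908 -0.0034  0.132 ]
bar_top [279.3  89. ] 0.5 [ 0.6146 -0.0953  0.132 ]
```

View pics/w1.png

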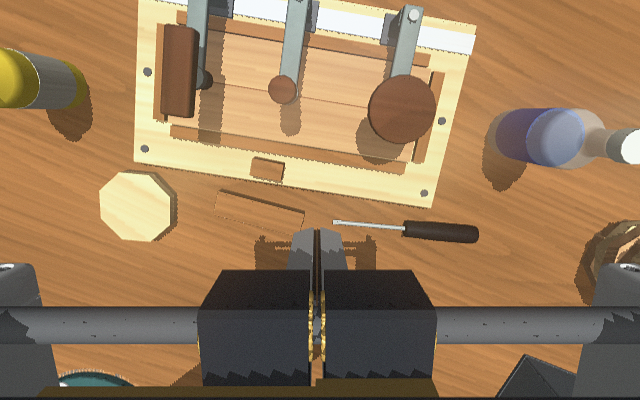

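The wrist picture shows the knob at (282,90), pad at (402,109) and bar at (178,72). These match the landmarks, and the spacings of 118 and 96 mm fit what's given. Next I'll go over the pin.

>>> {"method": "drive_tool", "body": {
  "deltas": "0.45 -0.16 0 0 0 0 0; 0.91 -0.32 0 0 0 0 0; 0.91 -0.32 0.5 0 0 0 0; 0.91 -0.32 0.95 0 0 0 0; 0.91 -0.32 0.95 0 0 0 0"
}}

```text
time: 3.5
tool_pos: [0.6079, -0.0953, 0.1582]
ee_rot: [-3.129, 0.017, 0.407]
wrist_force: [-0.3, -0.7, -1.9]
width: 0.0003
finger_force: 0.0
```

Run:
```python
from h import *
np.set_printoptions(precision=4,suppress=True)
o,s=wrist(); print(o["time"],o["tool_pos"],o["ee_rot"])
cv2.imwrite("pics/w2.png",s["img"][:,:,::-1])
for t,z in(("pin_top",.138),("pad_top",.128),("bar_top",.132)):
    for q in finder.landmark_of("wrist",t)[:2]: print(t,np.round(q["xy"],1),round(q["confidence"],2),atz(s,q["xy"],z))
```

```text
3.5 [ 0.6079 -0.0953  0.1582] [-3.1291  0.0171  0.4072]
pin_top [322.4 215.8] 0.63 [ 0.613  -0.0977  0.138 ]
pad_top [485.8 232.1] 0.56 [ 0.6451 -0.2097  0.128 ]
bar_top [178.9 185.3] 0.64 [ 0.5923 -0.0006  0.132 ]
```

View pics/w2.png

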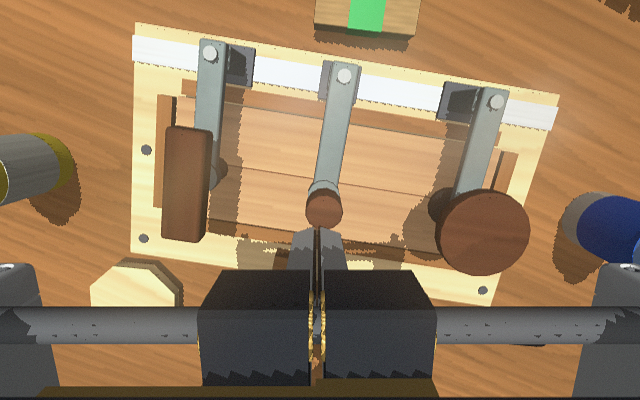

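The knob is just ahead of the tips, at (324,210), and the arm is still settling towards its target. I'll let it settle, then press.

>>> {"method": "drive_tool", "body": {
  "deltas": "0 0 0 0 0 0 0; 0 0 0 0 0 0 0; 0 0 0 0 0 0 0"
}}

```text
time: 4.0
tool_pos: [0.6154, -0.0965, 0.1714]
ee_rot: [3.139, -0.003, 0.408]
wrist_force: [0.4, 0.6, 0.1]
width: 0.0007
finger_force: 0.0
```

>>> {"method": "drive_tool", "body": {
  "deltas": "0 0 0.1 0 0 0 0; 0 0 0.2 0 0 0 0; 0 0 0.2 0 0 0 0; 0 0 0.2 0 0 0 0"
}}

```text
time: 4.4
tool_pos: [0.6139, -0.096, 0.148]
ee_rot: [-3.14, 0.002, 0.408]
wrist_force: [-0.5, -0.5, 0.2]
width: 0.0006
finger_force: 0.0
```

>>> {"method": "drive_tool", "body": {
  "deltas": "0 0 0.06 0 0 0 0; 0 0 0.12 0 0 0 0; 0 0 0.18 0 0 0 0; 0 0 0.22 0 0 0 0; 0 0 0.22 0 0 0 0"
}}

```text
time: 4.9
tool_pos: [0.614, -0.0961, 0.1261]
ee_rot: [-3.141, 0.002, 0.408]
wrist_force: [-0.2, 0.1, 0.2]
width: 0.0002
finger_force: 0.0
```

>>> {"method": "drive_tool", "body": {
  "deltas": "0 0 0.04 0 0 0 0; 0 0 0.08 0 0 0 0; 0 0 0.1 0 0 0 0; 0 0 0.1 0 0 0 0; 0 0 0.1 0 0 0 0"
}}

```text
time: 5.4
tool_pos: [0.6146, -0.0962, 0.1173]
ee_rot: [3.141, -0.0, 0.408]
wrist_force: [0.0, 0.1, 0.6]
width: 0.0005
finger_force: 0.0
```

>>> {"method": "drive_tool", "body": {
  "deltas": "0 0 0.02 0 0 0 0; 0 0 0.02 0 0 0 0"
}}

```text
time: 5.6
tool_pos: [0.6149, -0.0963, 0.1156]
ee_rot: [3.141, -0.001, 0.408]
wrist_force: [-0.8, -0.9, 0.5]
width: 0.0003
finger_force: 0.3
```

Run:
```python
from h import *
o,s=wrist(); t=snapshot("scene")
a=cv2.resize(s["img"][120:320,180:560],None,fx=2,fy=2); b=cv2.resize(t["img"][170:320,150:350],None,fx=4,fy=4)[:, :760]
cv2.imwrite("pics/w3.png",a[:,:,::-1]); cv2.imwrite("pics/s3.png",b[:,:,::-1])
print(o["tool_pos"],o["wrist_force"])
```

```text
[ 0.61485115 -0.09628349  0.11560031] [-0.75934361 -0.92314841  0.4808126 ]
```

View pics/w3.png

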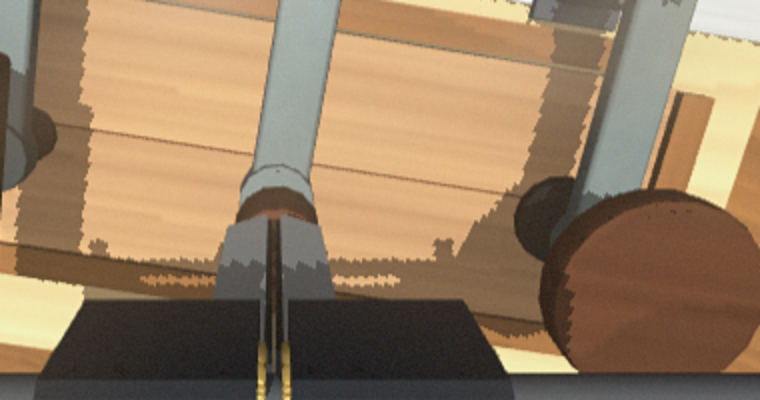

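View pics/s3.png

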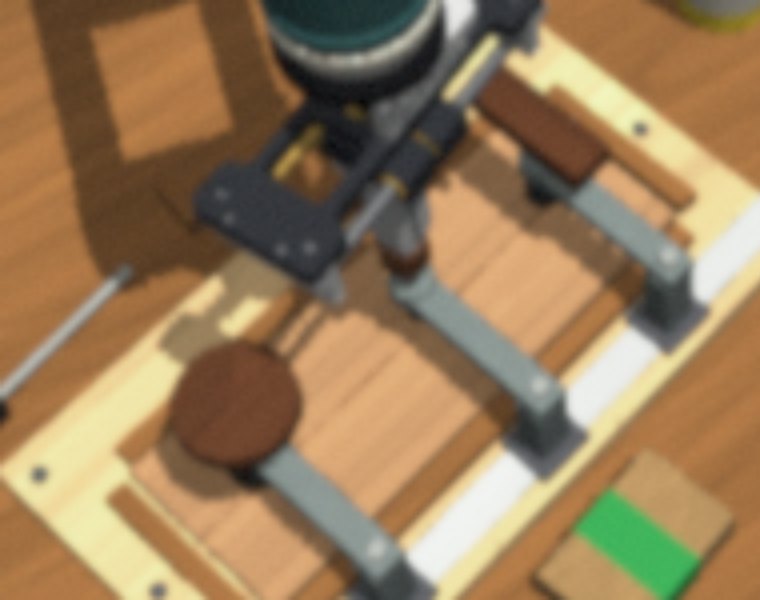

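The tips sit on the knob, which is close to its boss. I'll push on until the force shows the hard stop.

>>> {"method": "drive_tool", "body": {
  "deltas": "0 0 0.03 0 0 0 0; 0 0 0.05 0 0 0 0; 0 0 0.05 0 0 0 0"
}}

```text
time: 6.0
tool_pos: [0.6148, -0.0963, 0.1102]
ee_rot: [3.141, -0.001, 0.408]
wrist_force: [0.5, -1.0, 2.0]
width: 0.0006
finger_force: 0.8
```

No hard stop at 0.110, which contradicts the given 117 mm. I'll raise and look.

>>> {"method": "drive_tool", "body": {
  "deltas": "0 0 -0.4 0 0 0 0; -0.4 0 -0.6 0 0 0 0; -0.6 0 -0.6 0 0 0 0; -0.6 0 -0.6 0 0 0 0; -0.6 0 -0.6 0 0 0 0"
}}

```text
time: 6.5
tool_pos: [0.5593, -0.1198, 0.1696]
ee_rot: [-3.141, 0.0, 0.407]
wrist_force: [-0.8, -0.7, -0.0]
width: 0.0003
finger_force: 0.0
```

Run:
```python
from h import *
np.set_printoptions(precision=4,suppress=True)
o,s=wrist(); t=snapshot("scene"); p=snapshot("top"); print(o["tool_pos"],o["ee_rot"])
for n in("pin_top","pad_top","bar_top"):
    R=[]
    for c,S in(("wrist",s),("scene",t),("top",p)):
        l=finder.landmark_of(c,n)
        if l: print(n,c,l[0]["xy"],round(l[0]["confidence"],2),atz(S,l[0]["xy"],.117),atz(S,l[0]["xy"],.13)); R.append(ray(S,l[0]["xy"]))
    if len(R)>1: print(*tri(R[:2]))
a=cv2.resize(s["img"][50:350,120:520],None,fx=2,fy=2)
cv2.imwrite("pics/w4.png",a[:,:,::-1])
```

```text
[ 0.5593 -0.1198  0.1696] [-3.1407  0.0003  0.4073]
pin_top wrist [317.9, 131.0] 0.74 [ 0.6135 -0.0979  0.117 ] [ 0.6141 -0.0977  0.13  ]
pin_top scene [251.6, 229.1] 0.67 [ 0.6061 -0.0919  0.117 ] [ 0.6126 -0.0942  0.13  ]
pin_top top [368.2, 183.3] 0.56 [ 0.6182 -0.0954  0.117 ] [ 0.616  -0.0935  0.13  ]
[ 0.6148 -0.0963  0.1355] [np.float64(0.0013041809077267222), np.float64(0.0013041809077266766)]
pad_top wrist [482.2, 156.4] 0.58 [ 0.6445 -0.2166  0.117 ] [ 0.6435 -0.2102  0.13  ]
pad_top scene [208.6, 271.2] 0.94 [ 0.6389 -0.2086  0.117 ] [ 0.645  -0.2093  0.13  ]
pad_top top [275.0, 230.2] 0.68 [0.4995 0.1568 0.117 ] [0.4989 0.1554 0.13  ]
[ 0.6441 -0.2098  0.1295] [np.float64(0.0007994799945753938), np.float64(0.0007994799945752908)]
bar_top wrist [174.3, 106.8] 0.6 [0.5885 0.0029 0.117 ] [ 0.5904 -0.002   0.13  ]
bar_top scene [287.6, 199.2] 0.61 [0.5873 0.0074 0.117 ] [0.5941 0.0037 0.13  ]
bar_top top [336.3, 192.4] 0.84 [ 0.596 -0.009  0.117] [ 0.5941 -0.0082  0.13  ]
[0.5878 0.0054 0.1163] [np.float64(0.0021843592207430812), np.float64(0.0021843592207429967)]
```

View pics/w4.png

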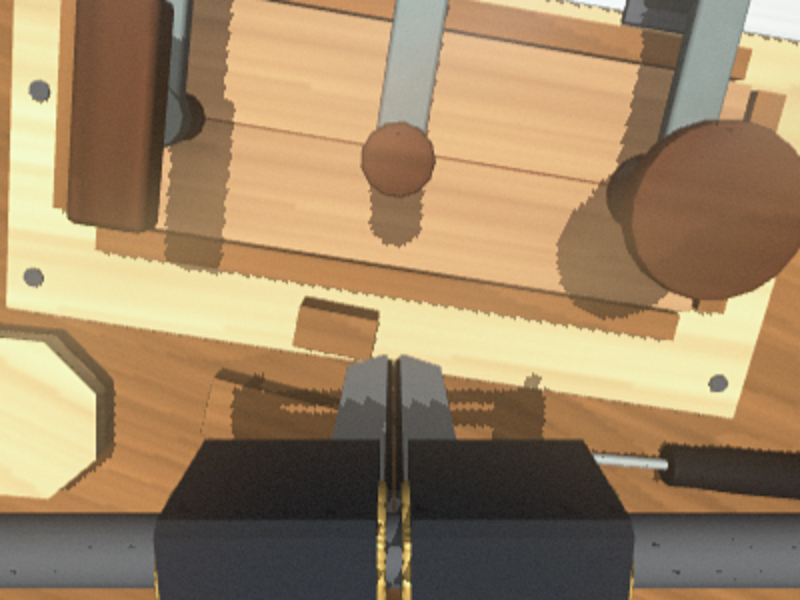

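The picture shows the knob clearly at full-frame (319,130), about 36 px across, and the fingertips at (317,228). I'll get its height from its apparent size and check where the TCP projects.

Run:
```python
from h import *
np.set_printoptions(precision=4,suppress=True)
o,s=wrist(); H=s["hand_eye"]
p=np.linalg.inv(H)@[0,0,0,1]; print("tcp px",s["cx"]+s["fx"]*p[0]/-p[2],s["cy"]-s["fy"]*p[1]/-p[2],"fx",s["fx"])
for n,D in(("pin_top",.026),("pad_top",.064)):
  for q in finder.masks_of("wrist",n)[:1]:
    m=q["region"].astype("uint8"); c=max(cv2.findContours(m,0,1)[0],key=len); print(n,q["xy"],cv2.boundingRect(c),cv2.fitEllipse(c))
    h=cv2.boundingRect(c); e=cv2.fitEllipse(c)
    for z in(.117,.125,.135,.142):
        P=atz(s,e[0],z); d=np.linalg.inv(s["T"])@np.r_[P,1]; print(z,P,"expected px dia",s["fx"]*D/-d[2])
# bar length
a=robot.get_obs(); print(a["time"],a["joint_positions"])
```

```text
tcp px 315.77936136817385 231.56827433941436 fx 343.6704848980037
pin_top [315.8, 132.3] (300, 112, 38, 37) ((318.0830383300781, 129.77108764648438), (36.79707336425781, 37.176185607910156), 46.96836471557617)
0.117 [ 0.6146 -0.0979  0.117 ] expected px dia 35.786106650696624
0.125 [ 0.6149 -0.0977  0.125 ] expected px dia 36.94798795746933
0.135 [ 0.6154 -0.0975  0.135 ] expected px dia 38.510924217612676
0.142 [ 0.6156 -0.0973  0.142 ] expected px dia 39.686055671362396
pad_top [477.4, 150.1] (423, 108, 102, 93) ((474.99810791015625, 153.94276428222656), (89.59296417236328, 100.00043487548828), 80.36912536621094)
0.117 [ 0.6444 -0.2113  0.117 ] expected px dia 86.63138157203119
0.125 [ 0.6438 -0.2075  0.125 ] expected px dia 89.44407600149009
0.135 [ 0.6431 -0.2029  0.135 ] expected px dia 93.22764846012207
0.142 [ 0.6425 -0.1996  0.142 ] expected px dia 96.07241898407916
7.25 [-0.3103  0.1396  1.3406 -0.0001  1.6613  0.8527]
```

Run:
```python
from h import *
np.set_printoptions(precision=1,suppress=True)
t=snapshot("scene"); Ti=np.linalg.inv(t["T"])
def pr(P):
    p=Ti@np.r_[P,1]; return t["cx"]+t["fx"]*p[0]/-p[2], t["cy"]-t["fy"]*p[1]/-p[2]
for z in(.117,.125,.135,.142): print(z,np.array(pr([.6148,-.097,z])))
A=cv2.imread("pics/scene0.png"); B=t["img"][:,:,::-1]
f=lambda I: cv2.resize(I[205:265,225:275],None,fx=8,fy=8,interpolation=cv2.INTER_CUBIC)
for I in(A,B):
    d=((I[205:265,225:275,2]<125)&(I[205:265,225:275,2]>I[205:265,225:275,0]*1.5)).astype("uint8")
    n,l,st,ce=cv2.connectedComponentsWithStats(d); print([(st[i],ce[i]+[225,205]) for i in range(1,n) if st[i][4]>25])
cv2.imwrite("pics/c5.png",np.hstack([f(A),f(B)]))
```

```text
0.117 [251.6 233.5]
0.125 [251.2 231.7]
0.135 [250.7 229.5]
0.142 [250.3 227.8]
[(array([ 34,   0,  16,  16, 137], dtype=int32), array([268.1, 210.7])), (array([ 0, 14, 15, 12, 61], dtype=int32), array([232.4, 224.8])), (array([ 19,  19,  13,  15, 135], dtype=int32), array([250.2, 231.4])), (array([ 13,  35,  34,  25, 225], dtype=int32), array([252.9, 252.1]))]
[(array([ 35,   0,  15,  15, 112], dtype=int32), array([267.7, 210.3])), (array([ 0, 14, 15, 12, 49], dtype=int32), array([232.6, 224.8])), (array([ 14,  22,  33,  38, 309], dtype=int32), array([252.7, 244.9]))]
```

View pics/c5.png

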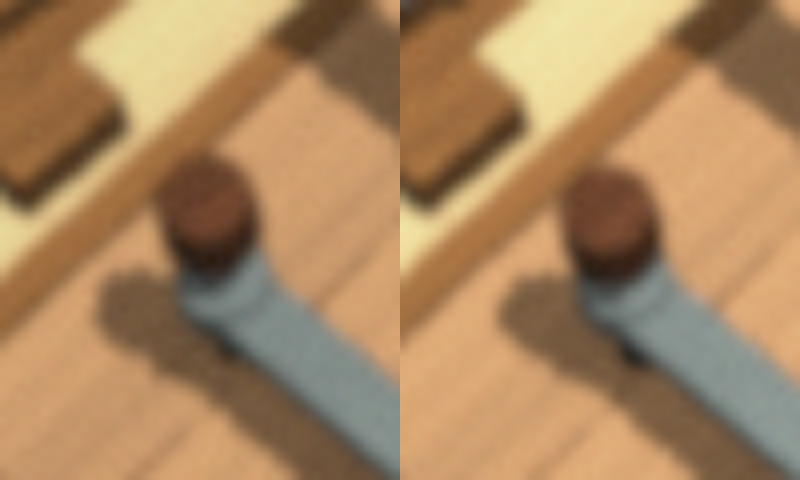

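The knob dropped only about 2 px (roughly 9 mm), to z ≈ 0.127 m, so it isn't home. In the wrist view the front edge of the tips also sits where a tip about 15 mm behind the nominal TCP would be. The pressing depth therefore has to come from the force at the hard stop. I'll go back and press further.

>>> {"method": "drive_tool", "body": {
  "deltas": "0.3 0 0 0 0 0 0; 0.6 0 0 0 0 0 0; 0.6 0 0 0 0 0 0; 0.6 0 0.2 0 0 0 0; 0.6 0 0.3 0 0 0 0"
}}

```text
time: 7.8
tool_pos: [0.6136, -0.0962, 0.1389]
ee_rot: [-3.141, 0.002, 0.408]
wrist_force: [-1.4, -1.0, -0.6]
width: 0.0004
finger_force: 0.0
```

>>> {"method": "drive_tool", "body": {
  "deltas": "0 0 0.1 0 0 0 0; 0 0 0.2 0 0 0 0; 0 0 0.3 0 0 0 0; 0 0 0.3 0 0 0 0"
}}

```text
time: 8.2
tool_pos: [0.6137, -0.0962, 0.1088]
ee_rot: [-3.14, 0.002, 0.408]
wrist_force: [-0.8, 0.0, 0.3]
width: 0.0002
finger_force: 0.0
```

>>> {"method": "drive_tool", "body": {
  "deltas": "0 0 0.02 0 0 0 0; 0 0 0.04 0 0 0 0; 0 0 0.05 0 0 0 0; 0 0 0.05 0 0 0 0"
}}

```text
time: 8.6
tool_pos: [0.6148, -0.0963, 0.106]
ee_rot: [3.141, -0.001, 0.408]
wrist_force: [-0.5, -0.0, 3.7]
width: 0.0005
finger_force: 1.3
```

>>> {"method": "drive_tool", "body": {
  "deltas": "0 0 0.02 0 0 0 0; 0 0 0.04 0 0 0 0; 0 0 0.04 0 0 0 0"
}}

```text
time: 8.9
tool_pos: [0.6148, -0.0963, 0.1011]
ee_rot: [3.141, -0.0, 0.408]
wrist_force: [0.2, -0.2, 1.7]
width: 0.0004
finger_force: 0.8
```

>>> {"method": "drive_tool", "body": {
  "deltas": "0 0 0.02 0 0 0 0; 0 0 0.03 0 0 0 0; 0 0 0.03 0 0 0 0"
}}

```text
time: 9.2
tool_pos: [0.6147, -0.0963, 0.098]
ee_rot: [3.141, -0.0, 0.408]
wrist_force: [0.2, -1.5, 0.3]
width: 0.0003
finger_force: 0.7
```

>>> {"method": "drive_tool", "body": {
  "deltas": "0 0 0.02 0 0 0 0; 0 0 0.03 0 0 0 0; 0 0 0.03 0 0 0 0"
}}

```text
time: 9.5
tool_pos: [0.6148, -0.0963, 0.0961]
ee_rot: [3.141, -0.001, 0.408]
wrist_force: [-0.1, -0.5, 5.1]
width: 0.0004
finger_force: 2.4
```

>>> {"method": "drive_tool", "body": {
  "deltas": "0 0 0.02 0 0 0 0; 0 0 0.03 0 0 0 0; 0 0 0.03 0 0 0 0"
}}

```text
time: 9.8
tool_pos: [0.615, -0.0964, 0.096]
ee_rot: [3.14, -0.002, 0.408]
wrist_force: [-3.8, 0.6, 14.0]
width: 0.0005
finger_force: 6.6
```

A firm stop at TCP 0.096: the force climbs with no motion. I'll raise, check the pin, and move towards the pad.

>>> {"method": "drive_tool", "body": {
  "deltas": "0 0 -0.4 0 0 0 0; 0 0 -0.75 0 0 0 0; -0.1 0.4 -0.75 0 0 0 0; -0.1 0.6 -0.75 0 0 0 0; -0.1 0.6 -0.75 0 0 0 0"
}}

```text
time: 10.3
tool_pos: [0.6291, -0.1574, 0.1659]
ee_rot: [-3.141, 0.001, 0.405]
wrist_force: [-0.3, -0.7, -1.3]
width: 0.0003
finger_force: 0.0
```

Run:
```python
from h import *
np.set_printoptions(precision=4,suppress=True)
t=snapshot("scene"); o,s=wrist(); print(o["time"],o["tool_pos"])
A=cv2.imread("pics/scene0.png"); B=t["img"][:,:,::-1]
f=lambda I: cv2.resize(I[205:265,225:275],None,fx=8,fy=8,interpolation=cv2.INTER_CUBIC)
cv2.imwrite("pics/c6.png",np.hstack([f(A),f(B)]))
for n,z in(("pin_top",.117),("pad_top",.128),("bar_top",.132)):
    R=[]
    for c,S in(("wrist",s),("scene",t)):
        l=finder.landmark_of(c,n)
        if l: print(n,c,np.round(l[0]["xy"],1),round(l[0]["confidence"],2),atz(S,l[0]["xy"],z)); R.append(ray(S,l[0]["xy"]))
    if len(R)>1: print(*tri(R[:2]))
```

```text
10.35 [ 0.6286 -0.1557  0.1657]
pad_top wrist [392.8 225.7] 0.69 [ 0.6426 -0.2106  0.128 ]
pad_top scene [206.2 267.6] 0.83 [ 0.6348 -0.2095  0.128 ]
[ 0.6426 -0.2087  0.1388] [np.float64(0.0027865946621818596), np.float64(0.002786594662181893)]
bar_top scene [285.3 198.5] 0.67 [0.591  0.0001 0.132 ]
```

View pics/c6.png

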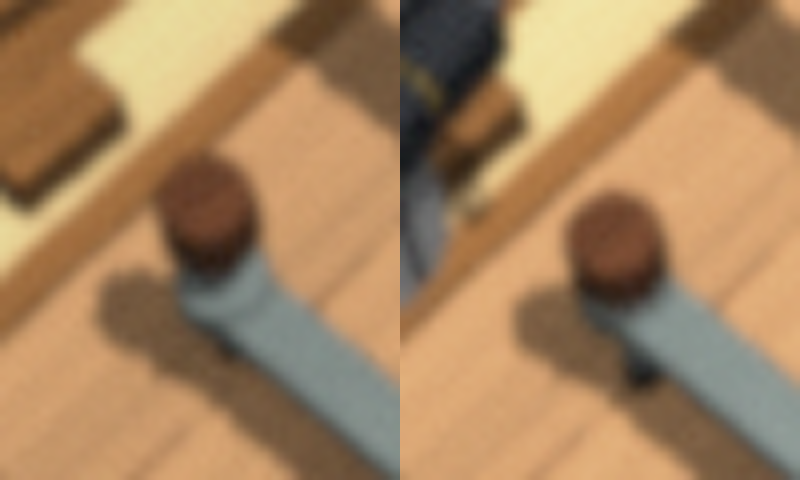

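The knob's top edge has dropped about 5.3 px (23 mm) in all and it sits on its boss, so the pin is home. True tip height is therefore TCP + 21 mm, and the pad's stop should read about 0.086. Now the pad.

>>> {"method": "drive_tool", "body": {
  "deltas": "-0.05 0.3 0 0 0 0 0; -0.09 0.55 0 0 0 0 0; -0.09 0.55 0.2 0 0 0 0; -0.09 0.55 0.5 0 0 0 0; -0.09 0.55 0.5 0 0 0 0"
}}

```text
time: 11.2
tool_pos: [0.6399, -0.2079, 0.1119]
ee_rot: [-3.135, 0.007, 0.408]
wrist_force: [-0.2, 1.1, 0.6]
width: 0.0004
finger_force: 0.0
```

>>> {"method": "drive_tool", "body": {
  "deltas": "0 0 0.05 0 0 0 0; 0 0 0.1 0 0 0 0; 0 0 0.15 0 0 0 0; 0 0 0.2 0 0 0 0; 0 0 0.2 0 0 0 0"
}}

```text
time: 11.7
tool_pos: [0.6434, -0.2093, 0.0976]
ee_rot: [3.14, -0.002, 0.408]
wrist_force: [0.9, 0.4, 2.0]
width: 0.0006
finger_force: 0.4
```

>>> {"method": "drive_tool", "body": {
  "deltas": "0 0 0.03 0 0 0 0; 0 0 0.06 0 0 0 0; 0 0 0.08 0 0 0 0; 0 0 0.08 0 0 0 0"
}}

```text
time: 12.1
tool_pos: [0.6428, -0.2094, 0.0889]
ee_rot: [3.141, -0.0, 0.408]
wrist_force: [0.8, 0.3, 1.5]
width: 0.0005
finger_force: 0.8
```

>>> {"method": "drive_tool", "body": {
  "deltas": "0 0 0.02 0 0 0 0; 0 0 0.04 0 0 0 0; 0 0 0.04 0 0 0 0"
}}

```text
time: 12.4
tool_pos: [0.6429, -0.2094, 0.0861]
ee_rot: [3.141, -0.001, 0.408]
wrist_force: [0.7, 1.5, 5.7]
width: 0.0007
finger_force: 2.4
```

>>> {"method": "drive_tool", "body": {
  "deltas": "0 0 0.02 0 0 0 0; 0 0 0.03 0 0 0 0; 0 0 0.03 0 0 0 0"
}}

```text
time: 12.7
tool_pos: [0.643, -0.2095, 0.086]
ee_rot: [3.14, -0.002, 0.408]
wrist_force: [-1.7, 2.6, 11.9]
width: 0.0008
finger_force: 6.2
```

The pad stops at exactly 0.086, as predicted, so it's home. Raise and move to the bar.

>>> {"method": "drive_tool", "body": {
  "deltas": "0 0 -0.4 0 0 0 0; 0 0 -0.8 0 0 0 0; 0.05 -0.4 -0.8 0 0 0 0; 0.1 -0.8 -0.8 0 0 0 0; 0.1 -0.8 -0.8 0 0 0 0"
}}

```text
time: 13.2
tool_pos: [0.6186, -0.1279, 0.1621]
ee_rot: [-3.139, 0.001, 0.412]
wrist_force: [0.5, -1.1, 0.2]
width: 0.0006
finger_force: 0.0
```

>>> {"method": "drive_tool", "body": {
  "deltas": "0.1 -0.4 0 0 0 0 0; 0.2 -0.8 0 0 0 0 0; 0.2 -0.9 0 0 0 0 0; 0.2 -0.9 0 0 0 0 0"
}}

```text
time: 13.6
tool_pos: [0.6021, -0.0408, 0.1616]
ee_rot: [3.141, 0.002, 0.41]
wrist_force: [-0.1, -0.3, 0.2]
width: 0.0005
finger_force: 0.0
```

Run:
```python
from h import *
np.set_printoptions(precision=4,suppress=True)
o,s=wrist(); t=snapshot("scene"); print(o["time"],o["tool_pos"])
for n,z in(("bar_top",.132),("pad_top",.107)):
    R=[]
    for c,S in(("wrist",s),("scene",t)):
        l=finder.landmark_of(c,n)
        if l: print(n,c,np.round(l[0]["xy"],1),round(l[0]["confidence"],2),atz(S,l[0]["xy"],z)); R.append(ray(S,l[0]["xy"]))
    if len(R)>1: print(*tri(R[:2]))
cv2.imwrite("pics/w7.png",np.hstack([s["img"][60:360,100:500],cv2.resize(t["img"][150:300,150:350],None,fx=2,fy=2)])[:,:,::-1])
```

```text
13.6 [ 0.6021 -0.0408  0.1616]
bar_top wrist [259.  211.2] 0.71 [ 0.5905 -0.0026  0.132 ]
bar_top scene [289.8 199.5] 0.79 [0.5983 0.0066 0.132 ]
[0.5993 0.0002 0.1438] [np.float64(0.005730482318830602), np.float64(0.005730482318830563)]
pad_top wrist [533.1 240.5] 0.57 [ 0.6458 -0.2091  0.107 ]
pad_top scene [207.7 271.9] 0.92 [ 0.6345 -0.2102  0.107 ]
[ 0.6419 -0.2086  0.112 ] [np.float64(0.004969378532228558), np.float64(0.004969378532228288)]
```

View pics/w7.png

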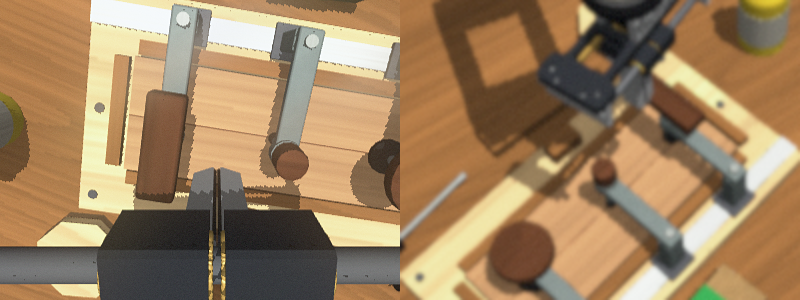

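The picture shows the bar centred at wrist full-frame (263,206), with the pin and pad both low on their brackets. Going over the bar and pressing to a reading of about 0.090.

>>> {"method": "drive_tool", "body": {
  "deltas": "0.05 -0.4 0 0 0 0 0; 0.05 -0.4 0 0 0 0 0; 0.05 -0.4 0.2 0 0 0 0; 0.05 -0.4 0.4 0 0 0 0; 0.05 -0.4 0.4 0 0 0 0"
}}

```text
time: 14.4
tool_pos: [0.5896, -0.0035, 0.1188]
ee_rot: [-3.139, 0.006, 0.407]
wrist_force: [-0.1, 0.5, -0.6]
width: 0.001
finger_force: 0.0
```

>>> {"method": "drive_tool", "body": {
  "deltas": "0 0 0.05 0 0 0 0; 0 0 0.1 0 0 0 0; 0 0 0.15 0 0 0 0; 0 0 0.2 0 0 0 0; 0 0 0.2 0 0 0 0"
}}

```text
time: 14.9
tool_pos: [0.5919, -0.0028, 0.1023]
ee_rot: [3.141, -0.001, 0.408]
wrist_force: [1.7, -0.2, 0.9]
width: 0.0005
finger_force: 0.5
```

>>> {"method": "drive_tool", "body": {
  "deltas": "0 0 0.03 0 0 0 0; 0 0 0.06 0 0 0 0; 0 0 0.09 0 0 0 0; 0 0 0.09 0 0 0 0"
}}

```text
time: 15.3
tool_pos: [0.5916, -0.0026, 0.0928]
ee_rot: [3.142, -0.0, 0.408]
wrist_force: [0.1, 0.6, 1.2]
width: 0.0002
finger_force: 0.5
```

>>> {"method": "drive_tool", "body": {
  "deltas": "0 0 0.02 0 0 0 0; 0 0 0.04 0 0 0 0; 0 0 0.04 0 0 0 0"
}}

```text
time: 15.6
tool_pos: [0.5917, -0.0026, 0.0901]
ee_rot: [3.141, -0.001, 0.408]
wrist_force: [-1.3, -0.3, 5.6]
width: 0.0008
finger_force: 2.6
```

>>> {"method": "drive_tool", "body": {
  "deltas": "0 0 0.02 0 0 0 0; 0 0 0.03 0 0 0 0; 0 0 0.03 0 0 0 0"
}}

```text
time: 15.9
tool_pos: [0.5919, -0.0026, 0.09]
ee_rot: [3.14, -0.002, 0.408]
wrist_force: [-5.0, -0.3, 14.1]
width: 0.0009
finger_force: 7.0
```

>>> {"method": "drive_tool", "body": {
  "deltas": "0 0 -0.3 0 0 0 0; 0 0 -0.7 0 0 0 0; 0 0 -0.9 0 0 0 0; 0 0 -0.9 0 0 0 0; 0 0 -0.9 0 0 0 0"
}}

```text
time: 16.4
tool_pos: [0.591, -0.0024, 0.175]
ee_rot: [-3.141, 0.001, 0.408]
wrist_force: [-0.5, 0.5, -0.7]
width: 0.0004
finger_force: 0.0
```

```bash
python3 -c "
from bench import robot
o=robot.get_obs();print(o['time'],o['tool_pos'],o['wrist_force']);print(robot.close_job())"
```

```text
16.4 [ 0.59101736 -0.00236502  0.17499659] [-0.45584512  0.45777262 -0.73890724]
the job is handed in; nothing more can be done
None
```

I pressed the pin, then the pad, then the bar to a firm stop in that order, raised the tool clear and handed the job in at 16.4 s; no verdict came back, and I did not re-check the panel and loose items in a last picture.

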